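# Close the port bay of a sorbent-tube conditioner and hold its plate down

## Task

Close up the open port bay of the sorbent-tube conditioning unit so that a colleague can screw its plate down: first press both orange port caps fully home, then take the loose metal plate by its black grip, slide its back edge squarely under the lip of the blue hinged cover, without lifting the cover, until the plate is home against its stop, with its front edge flush with the front of the unit. Finish while still holding the plate pressed flat on its seat, against the sprung interlock plunger that pushes it up; do not let go, and leave the other things on the bench alone.

Things in the scene. Friction and masses are not known exactly. Their poses are not given: they have to be found in the camera images.
- unit: conditioning unit, a cream housing 250 (x) x 180 (y) mm fixed to the bench. Origin: centre of its underside; x points from its front face to its back, z up. The open port bay is the front part of its top. Round the bay runs a flat steel seat for the plate, 85 mm above the bench: front seat x = -125 (front face) to -100 mm, side rails 14 mm wide, back seat under the lip x = -39 to -14 mm.
- home (a point): where the middle of the plate's underside belongs: on the seat at x = -70, y = 0 of the unit, 85 mm above the bench; the plate's front edge is then flush with the unit's front face and its back edge 1 mm from the back stop, an upright step at x = -14 mm. Two side upstands 6 mm high, 148 mm apart, leave the plate 4 mm of play on either side; the front is open.
- cover (a joint): blue hinged cover over the back of the unit: 0 shut, grows (rad) as its front edge lifts. Hinged at the back, 154 mm behind its lip, 350 g, held shut only by its own weight. Its sheet is 4 mm thick.
- lip (a point): middle of the lower front edge of the blue cover (white line along the edge): at x = -39 mm of the unit, 95 mm above the bench, so 10 mm above the seat. It overhangs the seat by 25 mm up to the back stop.
- cap_left (a joint): push travel of the left (+y) orange cap, m: 0 stands highest, 0.012 fully home. It stays where it is left (O-ring friction, about 7 N).
- cap_right (a joint): the same for the right (-y) cap.
- cap_left_top (a point): centre of the top of the left cap, orange, 22 mm across, 18 mm tall, upright in the bay at x = -70, y = +30 mm of the unit. Home, its top is 6 mm below the seat (79 mm above the bench); at travel 0 it is 6 mm above the seat and would keep the plate from lying flat.
- cap_right_top (a point): the same for the right cap, at y = -30 mm of the unit.
- plunger (a joint): travel of the sprung interlock plunger, m: 0 up (tip 6 mm above the seat), 0.006 level with the seat, 0.008 bottomed. The spring takes 6.5 N to start and about 9.5 N when level; it lifts the plate's front if nobody holds it down.
- plunger_tip (a point): top of the plunger, a flat steel pin 10 mm across in the middle of the front seat, at x = -110, y = 0 of the unit.
- plate: loose aluminium plate that closes the bay, 110 (x) x 140 (y) x 4 mm, about 220 g, lying flat on the bench beside the unit, to the left or the right, grip up. Origin: centre of its underside; x points to its back edge (the one to tuck under the lip). A black grip bar stands on it at x = -25 mm, nearer the front edge; two dark screw holes mark the front corners.
- plate_grip (a point): middle of the black grip bar, 14 (x) x 70 (y) x 28 mm tall, at x = -25 mm of the plate, 20 mm above its underside (the bar reaches from 4 to 32 mm above the underside).
- plate_back (a point): middle of the plate's back edge, on the underside, at x = +55 mm of the plate.
- tray: bystander: steel tray 120 x 90 x 22 mm with brass screws, on the other side of the unit from the plate; origin: centre of its underside
- driver: bystander: red screwdriver 170 mm long lying at the front right; origin: its underside near the middle
- bottle: bystander: amber bottle 64 mm across, 140 mm tall, back left; origin: centre of its underside
- beaker: bystander: glass beaker 66 mm across, 85 mm tall, back right; origin: centre of its underside
- rack: bystander: white rack 150 x 55 mm with steel sorbent tubes, 109 mm tall, on the left; origin: centre of its underside
- flowmeter: bystander: grey flow meter 75 x 100 x 45 mm, on the right; origin: centre of its underside
- jar: bystander: glass jar with blue cap, 60 mm across, 75 mm tall, front left; origin: centre of its underside
There are look-alikes about, which are no part of the job. What is shaped like the plate but brown is not meant.

How it is judged:
On the way, in this order (a step that is already met when the one before it is completed fails the run):
1. both orange caps are pressed fully home (value of joint each of cap_left, cap_right above 0.0105 m), for 0.2 s.
2. the plate's back edge is under the lip, home to within 5 mm of the stop (x of plate_back in the frame of unit above -0.02 m and z of plate_back in the frame of unit between 0.082 and 0.091 m), for 0.2 s.
At the end, for the whole second after the job is handed in: Caps home within 1.5 mm. Plate tucked at least 19 mm past the lip (24 is home), on its seat within 3 mm, centred within 6 mm, square within 0.06 rad, flat within 0.025 rad, at rest; plunger in by 4 mm or more; cover shut (under 0.02 rad); robot bears on the plate with over 2 N (all of step 1 and x of plate_back in the frame of unit above -0.02 m and z of plate_back in the frame of unit between 0.082 and 0.088 m and y of plate in the frame of unit between -0.006 and 0.006 m and angle between the x axis of plate and the x axis of unit, either way round below 0.06 rad and angle between plate's own z axis and vertical below 0.025 rad and value of joint plunger above 0.004 m and value of joint cover below 0.02 rad and contact force between any of the fingers, the arm and plate above 2 N and linear speed of plate below 0.02 m/s); the arm keeps its last pose, push and grip.
It fails at once if the blue cover is lifted by more than 0.035 rad (5 mm at its lip) (value of joint cover above 0.035 rad).
It fails at once if a bystander is shoved by more than 40 mm or knocked over (distance of any of tray, driver, bottle, beaker, rack, flowmeter, jar from where it was at the start of the episode above 0.04 m or angle between any of tray, bottle, beaker, rack, flowmeter, jar's own z axis and vertical above 0.6 rad).
It also fails if it takes over 58 s, if anything falls off the work surface, if the arm or the gripper's body presses on something with over 40 N, if the wrist force passes 120 N, or if a joint passes its speed limit or range.

## Robot

A 6-joint arm with a two-finger parallel gripper is mounted at the origin on the work surface. World frame = base frame: x ahead of the robot, y to its left, z up, the work surface at z = 0. Lengths are in m, angles in rad, forces in N, time in s.
With the tool pointing down it reaches from about 0.3 to 0.775 m from the base axis. Payload 14.6 kg.
Tool frame: the origin (TCP) lies on the centre line of the jaws, within the pads' length; the fingertips stand 19 mm ahead of it and the grasp point (between the pads) is the TCP; z points along the fingers, y is the direction in which the jaws open and shut (so a half turn about z gives the same grasp; the last joint's range is limited). The gripper opens to 94 mm and grips with 3 to 60 N. Pads are 16 mm wide; open, the fingers measure 119 mm over their backs; the gripper's body (75 mm by 177 mm) begins 78 mm behind the grasp point.
Start: joints at [1.22, 0.3, 1.521, -0, 1.321, -0.067], TCP at [0.154, 0.528, 0.195] pointing down, gripper open.
Joint ranges: [-3.03, 3.03], [-0.79, 2.21], [0.23, 2.52], [-1.04, 4.18], [0, 3.07], [-2.55, 2.55]. Speed limits (rad/s): [2.22, 2.22, 2.57, 3.14, 3.14, 3.14].

## Interface

Orientations are given as [roll, pitch, yaw] about the fixed x, y, z axes, in that order (R = Rz(yaw) Ry(pitch) Rx(roll)).
In Python, from station import ctrl gives the robot as it stands. The module is installed in compiled form; this text tells all that it offers.
- The arm moves only by the shell command python3 -m creep 'ROWS' [FORCE]. ROWS is a JSON object of lists of equal length, an entry for each row: "translation": the shift along the world's x, y, z in mm, a list of three; "yaw": the turn about the world's z in rad; "gripper": the closure in counts, from 0 (fully open) to 255 (shut). A call has 1 to 5 rows; each row is the pose to reach, as a shift and turn from the pose measured when the call began; what a row does not reach only later rows make up. A row lasts 1/12 s, in which the tool goes at most 41.7 mm and 7.16 degrees, less where a joint would pass 70% of its speed; a pose out of reach is approached as far as the arm can. A call with a gripper value outside its range is refused whole. The fingers move at their own pace and stop on an object; FORCE is the grip in N (left out, the last holds). Time passes only in rows, so rows that repeat a pose let the fingers close. It gives the time, the measured TCP pose, the force and the opening at its end, in the units of the state.
- ctrl.get_obs(): the state, without advancing time (a new reading comes with each control period).
- ctrl.camera(name): name is "side" or "top" or "wrist"; returns a dict with "pixels" (400x640x3 uint8, red, green, blue), "depth" (400x640 float32, m along the optical axis (not along the pixel's ray), 0 where there is no reading), "fx", "fy", "cx", "cy" (pixels), "dist" ([k1, k2, p1, p2, k3] as OpenCV has them; the pictures are not rectified), "R" (3x3) and "t" (3): a world point X has camera coordinates R X + t; the wrist camera has in their place "tool_from_camera" (4x4, takes a point from camera to tool coordinates, whose origin is the TCP and whose axes are the flange's). Camera axes: x right, y down, z forward; pixel columns grow to the right and rows downward; lengths in m; the calibration is good to about 2 mm. A picture is of the moment at which its call begins: read the wrist's pose just before it.
- ctrl.hand_in(): hands the job in, once; it reports no verdict.
The state is a dict: "time_s": time; "qpos": joint angles; "joint_vel": joint speeds; "tau": joint torques, N m; "ee_pos": TCP position; "eef_rot": TCP orientation; "force": force on the tool from outside, world axes, zero at the start; "moment": the same for the moment, N m; "grip_width": finger opening in m.
Only numpy, scipy, OpenCV 4.12 (cv2) and the standard library are available. Lean on these libraries where they do the work, as an engineer would, in place of code of your own. Each camera call takes 0.05 s, during which the arm holds its last target. There are 200 camera calls.

## Working session

There is one attempt and no reset: what is moved stays moved. The work goes in short steps, Python scripts to look and compute and a shell command to move; the robot and the scene stay as the last step left them, time stands still between calls to the robot, and variables do not carry over. Pictures are saved under pics/ and viewed, about 8 in all and at most 12, crops included, and the job is handed in when it is done.

```bash
mkdir -p pics; ls; cat > h.py <<'E'
import numpy as np, cv2
from station import ctrl
from scipy.spatial.transform import Rotation as Ro
def shot(name):
    o=ctrl.get_obs(); c=ctrl.camera(name)
    if name=="wrist":
        T=np.array(c["tool_from_camera"]); Rt=Ro.from_euler('xyz',o["eef_rot"]).as_matrix()
        Rwc=Rt@T[:3,:3]; p=Rt@T[:3,3]+np.array(o["ee_pos"])
    else:
        R=np.array(c["R"]); Rwc=R.T; p=-R.T@np.array(c["t"])
    c["Rwc"]=Rwc; c["p"]=p; c["K"]=np.array([[c["fx"],0,c["cx"]],[0,c["fy"],c["cy"]],[0,0,1]])
    return c
def rays(c,uv):
    n=cv2.undistortPoints(np.array(uv,float).reshape(-1,1,2),c["K"],np.array(c["dist"])).reshape(-1,2)
    return np.c_[n,np.ones(len(n))]
def onz(c,uv,z):
    d=rays(c,uv)@c["Rwc"].T
    return c["p"]+d*((z-c["p"][2])/d[:,2])[:,None]
def dep(c,uv):
    uv=np.array(uv).reshape(-1,2); z=np.array([c["depth"][int(v),int(u)] for u,v in uv])
    return c["p"]+(rays(c,uv)*z[:,None])@c["Rwc"].T
def save(c,f,crop=None,s=1):
    im=c["pixels"][...,::-1]
    if crop: x0,y0,x1,y1=crop; im=im[y0:y1,x0:x1]
    cv2.imwrite("pics/"+f,cv2.resize(im,None,fx=s,fy=s))
E
python3 - <<'E'
from h import *
import pickle
c=shot("top"); save(c,"top.png"); pickle.dump(c,open("top.pkl","wb"))
print(c["p"],c["Rwc"]); print(ctrl.get_obs())
c=shot("side"); save(c,"side.png"); pickle.dump(c,open("side.pkl","wb")); print(c["p"])
E
```

```text
pics
[0.26411833 0.01409522 1.20354847] [[ 0.06126432 -0.97312112  0.22199543]
 [-0.99811785 -0.05912209  0.01628888]
 [-0.00272622 -0.22257553 -0.97491164]]
{'time_s': 0.05, 'qpos': array([ 1.22035821e+00,  3.00473824e-01,  1.52155983e+00, -6.89368155e-06,
        1.32066694e+00, -6.66012111e-02]), 'joint_vel': array([ 0.00095421, -0.00141266, -0.0007077 ,  0.00062205, -0.0016545 ,
       -0.00100716]), 'tau': array([-3.56718765e-04, -5.33222401e+01, -3.53702617e+01,  7.09419278e-02,
        2.36018503e-02, -8.56119391e-05]), 'ee_pos': array([0.1539394 , 0.52774988, 0.19439382]), 'eef_rot': array([-3.14048673e+00, -6.70726293e-05,  2.85775743e+00]), 'force': array([ 0.01114617, -0.68053663, -0.0017405 ]), 'moment': array([ 0.03620688,  0.04383761, -0.04502388]), 'grip_width': 0.09389860309521192}
[ 0.1836926  -0.83640336  1.20795407]
```

View pics/top.png

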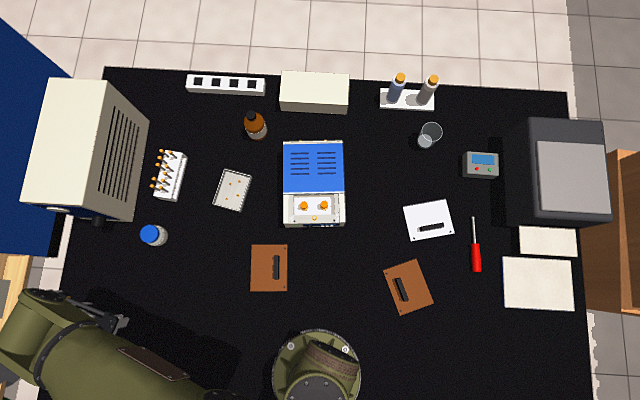

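View pics/side.png

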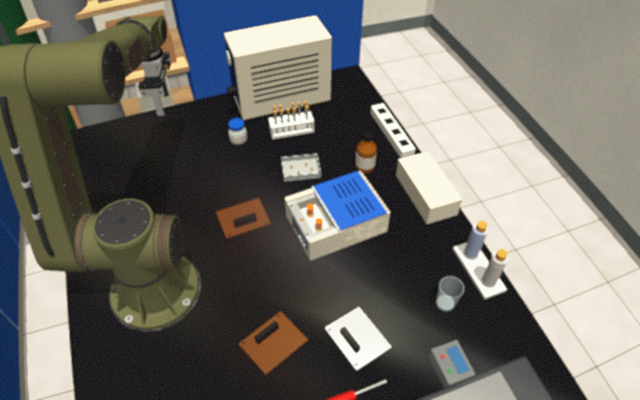

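The top view shows the unit with its blue cover at (313,180), orange caps at (303,206) and (322,206), and the tray at (233,190). Plate candidates are silver/white at (428,220), brown at (268,267) and brown at (408,287). The bare-metal one at (428,220) is the plate, and its grip at (431,227) is nearer the robot. Next I'll measure it and check a close crop.

```bash
python3 - <<'E'
from h import *
import pickle
c=pickle.load(open("top.pkl","rb")); save(c,"crop.png",(270,130,470,270),4)
h=cv2.cvtColor(c["pixels"],cv2.COLOR_RGB2HSV)
def comp(m,box):
    x0,y0,x1,y1=box; k=np.zeros(m.shape,np.uint8); k[y0:y1,x0:x1]=m[y0:y1,x0:x1]; return k
m=comp(((h[...,2]>120)&(h[...,1]<60)).astype(np.uint8),(395,190,465,250))
cs,_=cv2.findContours(m,0,2); k=max(cs,key=cv2.contourArea); r=cv2.minAreaRect(k); b=cv2.boxPoints(r)
P=onz(c,b,0.004); print("plate",b,P[:,:2],np.linalg.norm(np.diff(P,axis=0),axis=1),P.mean(0))
m2=comp((h[...,2]<70).astype(np.uint8),(410,215,450,236)); 
hull=np.zeros_like(m2); cv2.fillConvexPoly(hull,cv2.convexHull(k),1); m2&=cv2.erode(hull,np.ones((3,3)))
ys,xs=np.nonzero(m2); print("grip px",xs.mean(),ys.mean(),onz(c,[[xs.mean(),ys.mean()]],0.025))
o=comp(((h[...,0]>8)&(h[...,0]<24)&(h[...,1]>150)&(h[...,2]>150)).astype(np.uint8),(285,190,345,225))
n,l,s,ce=cv2.connectedComponentsWithStats(o)
for i in range(1,n):
  print("or",s[i],ce[i],onz(c,[ce[i]],0.091),dep(c,[ce[i]]))
bl=comp(((h[...,0]>100)&(h[...,0]<125)&(h[...,1]>120)).astype(np.uint8),(270,130,360,200))
cs,_=cv2.findContours(bl,0,2); k=max(cs,key=cv2.contourArea); b=cv2.boxPoints(cv2.minAreaRect(k)); P=onz(c,b,0.099); print("cover",b,P,np.linalg.norm(np.diff(P,axis=0),axis=1))
E
```

```text
plate [[402.32016 206.30946]
 [447.90488 197.91228]
 [454.3704  233.01073]
 [408.78568 241.40791]] [[ 0.51194635 -0.23799105]
 [ 0.54782092 -0.38201336]
 [ 0.43720936 -0.40058452]
 [ 0.40263279 -0.25933031]] [0.14842308 0.11215974 0.14542453] [ 0.47490235 -0.31997981  0.004     ]
grip px 431.4117647058824 226.50980392156862 [[ 0.44996145 -0.32335538  0.025     ]]
or [300 201   8   9  49] [303.63265306 205.36734694] [[0.47926785 0.06851257 0.091     ]] [[0.4796539  0.06861021 0.08900375]]
or [321 201   7   9  50] [323.96 204.82] [[0.48450881 0.00924349 0.091     ]] [[0.48518467 0.00922861 0.08758822]]
or [314 217   3   4   4] [315.25 218.5 ] [[0.44257009 0.03217352 0.091     ]] [[0.44307833 0.03222501 0.08783136]]
or [312 219   1   1   1] [312. 219.] [[0.44053189 0.04149863 0.091     ]] [[0.44162118 0.04166784 0.08413037]]
cover [[283. 143.]
 [344. 143.]
 [344. 191.]
 [283. 191.]] [[ 0.66508408  0.14342472  0.099     ]
 [ 0.67616368 -0.04019109  0.099     ]
 [ 0.52765802 -0.04694934  0.099     ]
 [ 0.51682452  0.13142093  0.099     ]] [0.18394978 0.14865935 0.17869896]
```

View pics/crop.png

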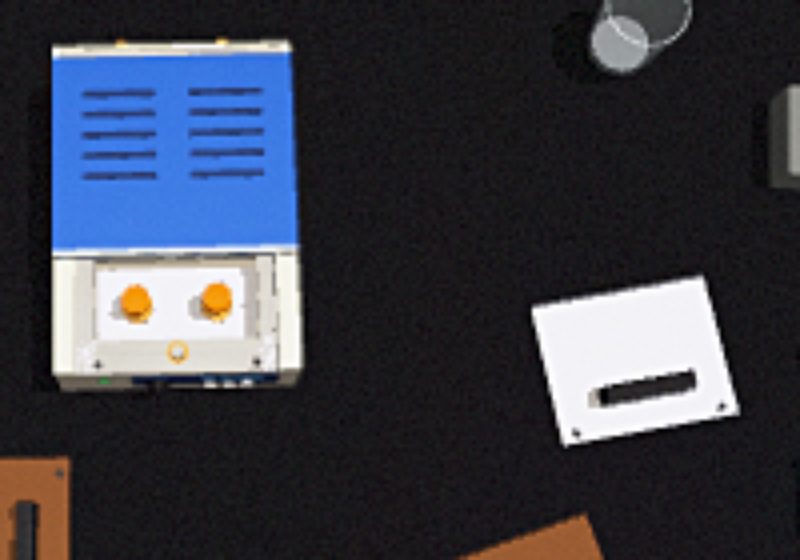

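The crop confirms the choice: bare silver plate with the grip nearer the front edge, facing the robot, and screw holes at the front corners, yaw about 0.18. The unit's yaw is about 0.065. I'll move over the bay with the jaws closed.

```bash
python3 -m creep '{"translation":[[21,-32,10],[42,-65,20],[63,-97,30],[84,-130,40],[105,-162,50]],"yaw":[-0.08,-0.16,-0.24,-0.32,-0.4],"gripper":[255,255,255,255,255]}' 20 
python3 -m creep '{"translation":[[21,-32,2],[42,-65,4],[63,-97,6],[84,-130,8],[105,-162,10]],"yaw":[-0.08,-0.16,-0.24,-0.32,-0.4],"gripper":[255,255,255,255,255]}'
python3 -m creep '{"translation":[[21,-32,0],[42,-65,0],[63,-97,0],[84,-130,0],[84,-130,0]],"yaw":[-0.08,-0.16,-0.24,-0.32,-0.4],"gripper":[255,255,255,255,255]}'
python3 - <<'E'
from h import *
import pickle
o=ctrl.get_obs();print(o["ee_pos"],o["eef_rot"],o["time_s"],o["force"])
c=shot("wrist"); save(c,"w1.png"); pickle.dump(c,open("w1.pkl","wb")); print(c["p"])
E
```

```text
time_s: 0.52
ee_pos: [0.2593, 0.364, 0.2447]
eef_rot: [-3.14, -0.0, 2.454]
force: [0.5, 0.8, 0.4]
grip_width: 0.064
time_s: 0.93
ee_pos: [0.3648, 0.2001, 0.2548]
eef_rot: [-3.14, -0.0, 2.05]
force: [0.5, -0.0, 0.2]
grip_width: 0.031
time_s: 1.35
ee_pos: [0.4508, 0.0655, 0.2541]
eef_rot: [-3.139, 0.001, 1.642]
force: [-0.1, 1.1, -1.6]
grip_width: 0.0009
[0.45075937 0.06553606 0.2541227 ] [-3.13939783e+00  9.24350126e-04  1.64198691e+00] 1.35 [-0.08804977  1.09621249 -1.58695035]
[0.4464543  0.13926007 0.44259665]
```

View pics/w1.png

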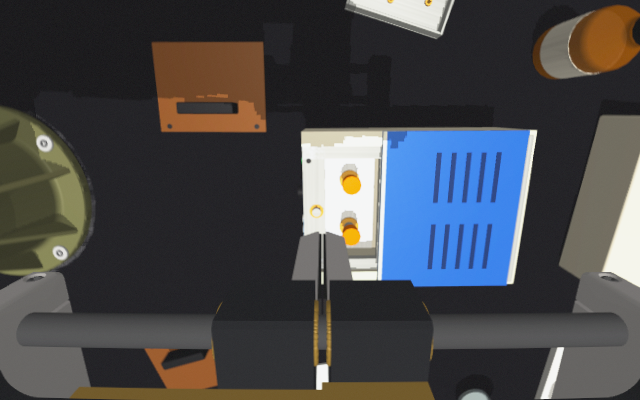

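The wrist view shows the left cap's top at about (351,184), the right cap's at about (351,236), the plunger at (316,211) and the lip's white edge near column 381.

```bash
python3 - <<'E'
from h import *
import pickle
c=pickle.load(open("w1.pkl","rb")); h=cv2.cvtColor(c["pixels"],cv2.COLOR_RGB2HSV)
o=((h[...,0]>8)&(h[...,0]<24)&(h[...,1]>150)&(h[...,2]>225)).astype(np.uint8); o[:,:300]=0;o[:160]=0;o[260:]=0;o[:,400:]=0
n,l,s,ce=cv2.connectedComponentsWithStats(o)
for i in range(1,n):
  if s[i][4]>15: print("or",s[i],ce[i],onz(c,[ce[i]],0.091),dep(c,[ce[i]]))
# blue front edge
bl=((h[...,0]>100)&(h[...,0]<125)&(h[...,1]>120))
pts=np.array([[np.nonzero(bl[v,375:400])[0][0]+375-0.5,v] for v in range(150,275)])
P=onz(c,pts,0.099); f=np.polyfit(P[:,1],P[:,0],1); print("lip top edge x=a*y+b",f,"yaw",-f[0],P[[0,-1]])
v=dep(c,[[351,160],[330,180],[310,170],[390,200],[316,211]]);print(v)
# cover left/right extremes at col 450
for u in(420,480):
  r=np.nonzero(bl[:,u])[0]; print(onz(c,[[u,r.min()],[u,r.max()]],0.099))
E
```

```text
or [342 176  19  18 262] [351.14885496 184.61832061] [[0.4831191 0.0676893 0.091    ]] [[0.48379472 0.06637047 0.08452113]]
or [343 228  17  17 221] [351.22171946 236.19909502] [[0.48901382 0.00735294 0.091     ]] [[0.48935522 0.0062948  0.08817953]]
lip top edge x=a*y+b [-0.08263899  0.52520481] yaw 0.0826389935869251 [[ 0.51577599  0.1089867   0.099     ]
 [ 0.52774032 -0.0337747   0.099     ]]
[[0.48420307 0.08971246 0.05121413]
 [0.46095502 0.06320852 0.05004452]
 [0.43663473 0.07951151 0.08444415]
 [0.52660172 0.05501371 0.09754041]
 [0.44651141 0.03425829 0.08995774]]
[[ 0.54806417  0.13103694  0.099     ]
 [ 0.57498678 -0.04605472  0.099     ]]
[[ 0.61054449  0.13586889  0.099     ]
 [ 0.64592676 -0.03988501  0.099     ]]
```

```bash
python3 -m creep '{"translation":[[12,1,-35],[22,2,-70],[32,2,-105],[32,2,-129],[32,2,-139]],"yaw":[0,0,0,0,0],"gripper":[255,255,255,255,255]}' 
python3 -m creep '{"translation":[[0,0,-4],[0,0,-8],[0,0,-12],[0,0,-15],[0,0,-15]],"yaw":[0,0,0,0,0],"gripper":[255,255,255,255,255]}'
```

```text
time_s: 1.82
ee_pos: [0.4798, 0.0701, 0.1116]
eef_rot: [-3.134, 0.0, 1.639]
force: [-0.3, -0.2, 0.4]
grip_width: 0.0008
time_s: 2.23
ee_pos: [0.48, 0.0702, 0.097]
eef_rot: [-3.135, 0.0, 1.639]
force: [0.4, 0.2, 0.3]
grip_width: 0.0006
```

```bash
python3 -m creep '{"translation":[[3,-3,-1],[3,-3,-2],[3,-3,-3],[3,-3,-4]],"yaw":[0,0,0,0],"gripper":[255,255,255,255]}'
python3 - <<'E'
from h import *
import pickle
c=shot("side"); print(c["p"]); save(c,"s2.png",(260,150,420,270),5)
E
```

```text
time_s: 2.57
ee_pos: [0.4831, 0.0671, 0.0932]
eef_rot: [-3.135, 0.0, 1.639]
force: [0.0, -0.7, -0.2]
grip_width: 0.0001
[ 0.1836926  -0.83640336  1.20795407]
```

View pics/s2.png

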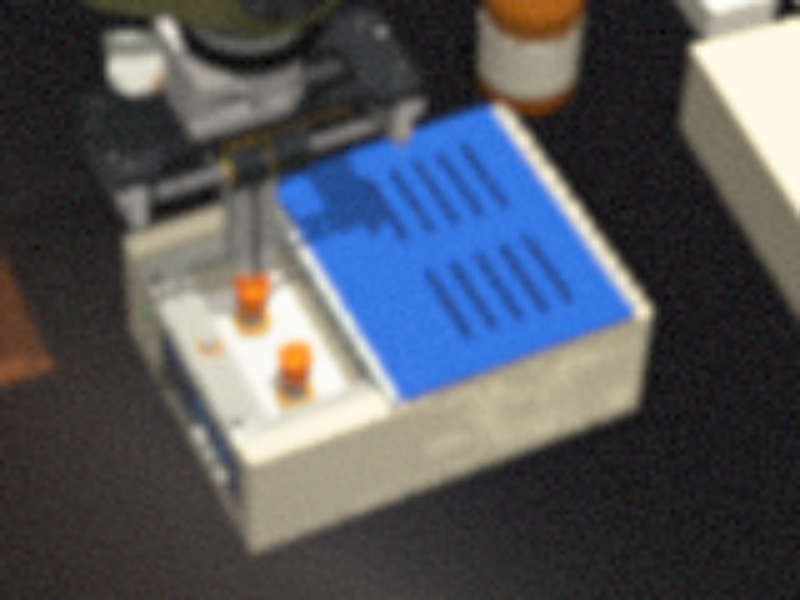

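```bash
python3 - <<'E'
from h import *
import pickle
o=ctrl.get_obs(); print(o["force"],o["moment"],o["ee_pos"])
c=shot("wrist"); save(c,"w2.png"); pickle.dump(c,open("w2.pkl","wb"))
E
```

```text
[-0.22198477 -0.27614809  0.1762359 ] [-0.08773489  0.02896133  0.04792487] [0.48296505 0.06714932 0.09287763]
```

View pics/w2.png

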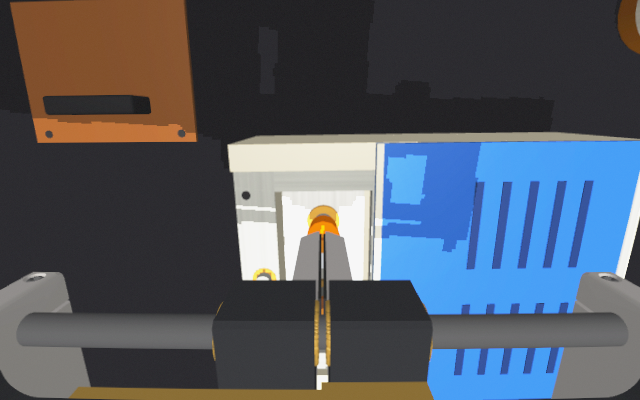

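The closed fingers sit centred over the left cap at (322,228), but no force shows. I'll press deeper in small steps and watch the force.

```bash
python3 - <<'E'
from h import *
import pickle
c=pickle.load(open("w2.pkl","rb"))
for v in range(200,245,4): print(v,c["pixels"][v,322],c["pixels"][v,312],dep(c,[[322,v],[312,v]]).round(4).tolist())
E
python3 -m creep '{"translation":[[0,0,-1],[0,0,-2],[0,0,-2]],"yaw":[0,0,0],"gripper":[255,255,255]}'
```

```text
200 [236 235 231] [233 232 228] [[0.4824, 0.0809, 0.0506], [0.4751, 0.0806, 0.0514]]
204 [226 220 208] [234 232 228] [[0.4826, 0.0777, 0.0499], [0.4752, 0.0771, 0.0497]]
208 [228 175  74] [226 222 214] [[0.4827, 0.0757, 0.0536], [0.4754, 0.0744, 0.0511]]
212 [225 173  74] [227 173  73] [[0.483, 0.0725, 0.053], [0.4756, 0.0718, 0.0526]]
216 [181  91  10] [226 174  74] [[0.4829, 0.0754, 0.0721], [0.4758, 0.0689, 0.0532]]
220 [186  94  11] [235 174  64] [[0.4829, 0.0768, 0.0851], [0.4763, 0.072, 0.0718]]
224 [244 142  10] [175  89  12] [[0.4831, 0.0737, 0.0839], [0.4767, 0.0735, 0.0847]]
228 [247 219  10] [244 141  10] [[0.4832, 0.0718, 0.0861], [0.4769, 0.0715, 0.0865]]
232 [247 218  10] [240 139  46] [[0.4834, 0.0692, 0.0864], [0.4773, 0.0753, 0.1042]]
236 [203 130  44] [146 143 141] [[0.4832, 0.0744, 0.107], [0.4776, 0.0755, 0.1111]]
240 [185 113  38] [146 144 142] [[0.4833, 0.0745, 0.1135], [0.4778, 0.0756, 0.1173]]
244 [202 129  42] [146 143 141] [[0.4833, 0.0744, 0.119], [0.478, 0.0759, 0.1237]]
time_s: 2.92
ee_pos: [0.4828, 0.0672, 0.0907]
eef_rot: [-3.134, 0.0, 1.639]
force: [0.3, -0.0, 0.0]
grip_width: 0.0005
```

Depth puts the fingertips roughly 10–15 mm above the cap top, contrary to the nominal 19 mm tip offset. I'll keep descending, guided by force.

```bash
python3 -m creep '{"translation":[[0,0,-2],[0,0,-4],[0,0,-4]],"yaw":[0,0,0],"gripper":[255,255,255]}'
python3 -m creep '{"translation":[[0,0,-2],[0,0,-3],[0,0,-3]],"yaw":[0,0,0],"gripper":[255,255,255]}'
```

```text
time_s: 3.17
ee_pos: [0.4826, 0.0672, 0.0863]
eef_rot: [-3.133, 0.0, 1.639]
force: [0.2, -0.2, -0.4]
grip_width: 0.0003
time_s: 3.42
ee_pos: [0.4825, 0.0672, 0.083]
eef_rot: [-3.133, 0.0, 1.639]
force: [-0.3, -0.5, 0.2]
grip_width: 0.0003
```

```bash
python3 - <<'E'
from h import *
import pickle
c=shot("wrist"); pickle.dump(c,open("w3.pkl","wb"))
for v in range(204,245,3): print(v,c["pixels"][v,322],c["pixels"][v,312],dep(c,[[322,v],[312,v]]).round(4).tolist())
print(ctrl.get_obs()["ee_pos"])
s=shot("side"); cv2.imwrite("pics/s3.png",np.vstack([cv2.resize(s["pixels"][165:235,280:360,::-1],None,fx=4.5,fy=4.5,interpolation=2),cv2.resize(c["pixels"][190:250,290:360,::-1],(360,280))]))
E
```

```text
204 [237 237 232] [234 233 229] [[0.4819, 0.0807, 0.0508], [0.4749, 0.08, 0.0503]]
207 [237 236 232] [234 233 228] [[0.482, 0.0785, 0.0511], [0.475, 0.0781, 0.0511]]
210 [214 160  69] [234 233 228] [[0.4822, 0.0772, 0.0539], [0.4751, 0.0757, 0.0506]]
213 [229 176  75] [207 186 155] [[0.4823, 0.0751, 0.0541], [0.4753, 0.0743, 0.0533]]
216 [226 174  74] [227 173  73] [[0.4825, 0.0724, 0.0527], [0.4755, 0.072, 0.0529]]
219 [143 118 101] [227 175  74] [[0.4824, 0.075, 0.0676], [0.4756, 0.0702, 0.0542]]
222 [182  92  10] [226 173  74] [[0.4825, 0.0751, 0.0739], [0.4757, 0.0673, 0.0523]]
225 [180  91  10] [240 186  72] [[0.4825, 0.0767, 0.0846], [0.4762, 0.0718, 0.0717]]
228 [245 148  10] [169  86  14] [[0.4826, 0.0755, 0.0866], [0.4764, 0.0716, 0.0769]]
231 [245 142  10] [228 118  10] [[0.4827, 0.0733, 0.0857], [0.4767, 0.0724, 0.0847]]
234 [182  98  28] [146 143 141] [[0.4827, 0.0749, 0.0951], [0.477, 0.0751, 0.097]]
237 [162  90  31] [148 144 143] [[0.4828, 0.0742, 0.0983], [0.4772, 0.0758, 0.1033]]
240 [163  89  33] [147 143 142] [[0.4828, 0.0745, 0.1036], [0.4774, 0.0761, 0.1086]]
243 [187 116  37] [146 142 140] [[0.4828, 0.0748, 0.1085], [0.4775, 0.0757, 0.1117]]
[0.48255737 0.06717454 0.08314484]
```

View pics/s3.png

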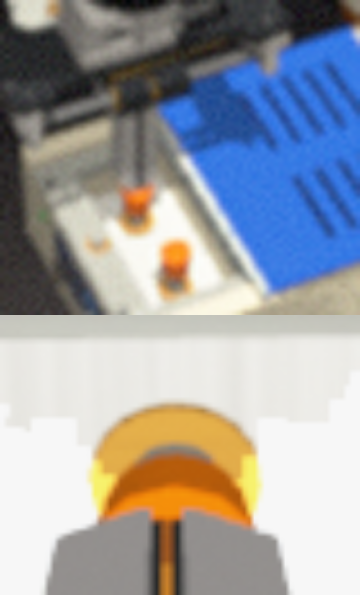

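```bash
python3 -m creep '{"translation":[[0,0,-2],[0,0,-4],[0,0,-4]],"yaw":[0,0,0],"gripper":[255,255,255]}'
python3 -m creep '{"translation":[[0,0,-2],[0,0,-4],[0,0,-4]],"yaw":[0,0,0],"gripper":[255,255,255]}'
python3 -m creep '{"translation":[[0,0,-2],[0,0,-2]],"yaw":[0,0],"gripper":[255,255]}'
python3 -c "
from h import *
c=shot('wrist')
for v in range(210,250,3): print(v,c['pixels'][v,322],dep(c,[[322,v],[312,v]]).round(4).tolist())"
```

```text
time_s: 3.77
ee_pos: [0.4824, 0.0672, 0.0788]
eef_rot: [-3.133, 0.0, 1.639]
force: [0.1, -0.3, 0.1]
grip_width: 0.0003
time_s: 4.02
ee_pos: [0.4826, 0.0672, 0.0748]
eef_rot: [-3.133, 0.0, 1.639]
force: [0.4, 0.0, -0.2]
grip_width: 0.0006
time_s: 4.18
ee_pos: [0.4826, 0.0672, 0.0727]
eef_rot: [-3.133, 0.0, 1.639]
force: [-0.9, -0.2, 2.1]
grip_width: 0.0005
210 [237 236 233] [[0.4822, 0.0793, 0.0508], [0.4755, 0.0788, 0.0509]]
213 [186 163 129] [[0.4823, 0.0775, 0.0519], [0.4756, 0.0766, 0.0505]]
216 [228 175  76] [[0.4824, 0.0761, 0.054], [0.4757, 0.0751, 0.0525]]
219 [229 177  77] [[0.4826, 0.0741, 0.0545], [0.4759, 0.0736, 0.0544]]
222 [192 138  73] [[0.4826, 0.0753, 0.0642], [0.476, 0.0713, 0.0538]]
225 [182  92  10] [[0.4826, 0.0754, 0.0705], [0.4762, 0.0691, 0.0534]]
228 [182  92  10] [[0.4826, 0.0765, 0.0791], [0.4765, 0.0717, 0.0669]]
231 [245 145  10] [[0.4827, 0.0754, 0.0813], [0.4767, 0.072, 0.073]]
234 [183  98  31] [[0.4828, 0.0744, 0.0835], [0.4771, 0.0757, 0.0881]]
237 [165  93  36] [[0.4829, 0.074, 0.0874], [0.4772, 0.0754, 0.092]]
240 [163  89  32] [[0.4829, 0.0738, 0.0914], [0.4774, 0.0756, 0.0971]]
243 [205 131  42] [[0.4829, 0.0737, 0.0956], [0.4776, 0.0756, 0.1012]]
246 [206 131  44] [[0.4829, 0.0743, 0.1014], [0.4777, 0.0757, 0.1056]]
249 [162  91  31] [[0.483, 0.074, 0.1047], [0.4779, 0.0757, 0.1093]]
```

Contact: the cap is moving and the force rises. The real tips are about 10 mm above the reported TCP, an offset I'll carry into the grasp. I'll press until it stops hard.

```bash
python3 -m creep '{"translation":[[0,0,-1],[0,0,-2],[0,0,-2]],"yaw":[0,0,0],"gripper":[255,255,255]}'
python3 -m creep '{"translation":[[0,0,-1],[0,0,-2],[0,0,-2]],"yaw":[0,0,0],"gripper":[255,255,255]}'
python3 -m creep '{"translation":[[0,0,-1],[0,0,-2],[0,0,-2]],"yaw":[0,0,0],"gripper":[255,255,255]}'
```

```text
time_s: 4.48
ee_pos: [0.4826, 0.0672, 0.0708]
eef_rot: [-3.133, 0.0, 1.639]
force: [-2.0, 0.8, 3.8]
grip_width: 0.0005
time_s: 4.73
ee_pos: [0.4826, 0.0672, 0.0689]
eef_rot: [-3.133, 0.0, 1.639]
force: [-2.0, -0.3, 3.6]
grip_width: 0.0006
time_s: 4.98
ee_pos: [0.4828, 0.0672, 0.0685]
eef_rot: [-3.134, 0.0, 1.639]
force: [-10.8, 0.2, 25.7]
grip_width: 0.0007
```

```bash
python3 -m creep '{"translation":[[0,0,25],[3,-35,25],[5,-60,25],[5,-60,25],[5,-60,13]],"yaw":[0,0,0,0,0],"gripper":[255,255,255,255,255]}'
python3 -m creep '{"translation":[[0,0,-2],[0,0,-4],[0,0,-6],[0,0,-8],[0,0,-10]],"yaw":[0,0,0,0,0],"gripper":[255,255,255,255,255]}'
python3 -m creep '{"translation":[[0,0,-1],[0,0,-2],[0,0,-2]],"yaw":[0,0,0],"gripper":[255,255,255]}'
```

```text
time_s: 5.4
ee_pos: [0.4888, 0.0062, 0.0828]
eef_rot: [-3.137, 0.001, 1.637]
force: [0.1, -0.0, 1.0]
grip_width: 0.0003
time_s: 5.82
ee_pos: [0.4888, 0.0063, 0.0733]
eef_rot: [-3.137, 0.001, 1.638]
force: [-3.0, -4.0, 5.9]
grip_width: 0.0006
time_s: 6.07
ee_pos: [0.4887, 0.0063, 0.0716]
eef_rot: [-3.137, 0.002, 1.638]
force: [-1.3, -2.3, 2.5]
grip_width: 0.0005
```

```bash
python3 -m creep '{"translation":[[0,0,-2],[0,0,-3],[0,0,-4],[0,0,-4]],"yaw":[0,0,0,0],"gripper":[255,255,255,255]}'
```

```text
time_s: 6.4
ee_pos: [0.4888, 0.0064, 0.0686]
eef_rot: [-3.137, 0.003, 1.639]
force: [-4.0, -4.2, 12.5]
grip_width: 0.0004
```

Both caps bottomed at the same height. I'll lift, check their heights by depth, then travel to the plate while opening the jaws.

```bash
python3 -m creep '{"translation":[[0,0,40],[0,0,80],[-5,-30,120],[-10,-65,140],[-10,-65,140]],"yaw":[0,0,0,0,0],"gripper":[255,255,255,255,255]}'
python3 - <<'E'
from h import *
c=shot("wrist"); h=cv2.cvtColor(c["pixels"],cv2.COLOR_RGB2HSV)
o=((h[...,0]>8)&(h[...,0]<24)&(h[...,1]>150)&(h[...,2]>225)).astype(np.uint8)
n,l,s,ce=cv2.connectedComponentsWithStats(o)
for i in range(1,n):
  if s[i][4]>30: 
    v,u=np.nonzero(l==i); P=dep(c,np.c_[u,v]); print(s[i],ce[i].round(1),np.median(P,0),P[:,2].max())
    print(onz(c,[ce[i]],0.079))
E
python3 -m creep '{"translation":[[-4,-40,4],[-8,-80,8],[-12,-120,12],[-16,-160,16],[-20,-200,20]],"yaw":[0.03,0.05,0.07,0.09,0.11],"gripper":[20,20,20,20,20]}'
python3 -m creep '{"translation":[[-4,-30,0],[-8,-50,0],[-8,-50,0]],"yaw":[0,0,0],"gripper":[20,20,20]}'
python3 - <<'E'
from h import *
import pickle
c=shot("wrist"); save(c,"w4.png"); pickle.dump(c,open("w4.pkl","wb")); print(ctrl.get_obs()["ee_pos"])
E
```

```text
time_s: 6.82
ee_pos: [0.4796, -0.0613, 0.2131]
eef_rot: [3.141, 0.005, 1.638]
force: [1.1, 0.9, 1.1]
grip_width: 0.0002
[324  45  23  28 472] [335.   57.6] [0.48378815 0.06446068 0.07765504] 0.4012455462769111
[[0.48366073 0.06408741 0.079     ]]
[285  82  16  17  74] [293.3  89.8] [0.44753437 0.03313628 0.08444622] 0.08665309673271793
[[0.44670959 0.03321619 0.079     ]]
[325 111  22  23 389] [335.4 122.1] [0.48862861 0.00632523 0.07789616] 0.4012455462769111
[[0.48858902 0.00640349 0.079     ]]
time_s: 7.28
ee_pos: [0.459, -0.2612, 0.2303]
eef_rot: [-3.14, 0.003, 1.749]
force: [1.0, -0.5, 0.6]
grip_width: 0.0302
time_s: 7.53
ee_pos: [0.4503, -0.3132, 0.2284]
eef_rot: [-3.138, 0.001, 1.746]
force: [-0.5, 1.2, -0.7]
grip_width: 0.0503
[ 0.45078133 -0.31144098  0.22858335]
```

View pics/w4.png

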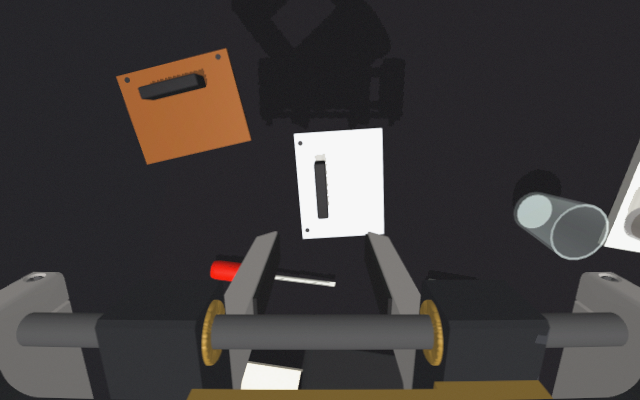

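The caps are home: both tops measure z≈0.078. The image shows the white plate at (340,183), its grip at (321,190) and screw holes at (300,143) and (307,230), on the left, robot-facing side. Now to refine the plate pose.

```bash
python3 - <<'E'
from h import *
import pickle
c=pickle.load(open("w4.pkl","rb")); h=cv2.cvtColor(c["pixels"],cv2.COLOR_RGB2HSV)
m=((h[...,2]>150)&(h[...,1]<50)).astype(np.uint8); m[:, :285]=0; m[:,395:]=0; m[:115]=0;m[250:]=0
cs,_=cv2.findContours(m,0,2); k=max(cs,key=cv2.contourArea); print(cv2.contourArea(k))
ap=cv2.approxPolyDP(cv2.convexHull(k),6,True).reshape(-1,2); P=onz(c,ap+0.0,0.004)
print(ap.tolist(),P.round(4),np.linalg.norm(np.diff(P,axis=0,append=P[:1]),axis=1),P.mean(0))
d=np.zeros_like(m); cv2.fillConvexPoly(d,cv2.convexHull(k),1); d=cv2.erode(d,np.ones((9,9)))&(h[...,2]<75)
n,l,s,ce=cv2.connectedComponentsWithStats(d.astype(np.uint8)); i=1+np.argmax(s[1:,4]); v,u=np.nonzero(l==i)
r=cv2.minAreaRect(np.c_[u,v].astype(np.float32)); print(s[i],onz(c,[r[0]],0.025)); b=cv2.boxPoints(r); B=onz(c,b,0.03);print(B.round(4))
print("grip depth",dep(c,[r[0]]))
# finger tips
for q in([265,245],[380,245],[270,237],[375,237]): print(q,dep(c,[q]))
E
```

```text
8897.5
[[381, 128], [383, 233], [303, 238], [294, 134]] [[ 0.5117 -0.2426  0.004 ]
 [ 0.545  -0.3771  0.004 ]
 [ 0.44   -0.4033  0.004 ]
 [ 0.4066 -0.2689  0.004 ]] [0.13853068 0.10823502 0.13846991 0.10831803] [ 0.47581881 -0.32296067  0.004     ]
[315 161  13  57 564] [[ 0.45126532 -0.32746684  0.025     ]]
[[ 0.4372 -0.2943  0.03  ]
 [ 0.4488 -0.2915  0.03  ]
 [ 0.4656 -0.3599  0.03  ]
 [ 0.4535 -0.3629  0.03  ]]
grip depth [[ 0.4510693  -0.32612022  0.03105828]]
[265, 245] [[ 0.42026051 -0.30990751  0.25930692]]
[380, 245] [[ 0.47905632 -0.2991525   0.25963564]]
[270, 237] [[ 0.4210406  -0.30973725  0.24785477]]
[375, 237] [[ 0.47823983 -0.29930934  0.24812541]]
```

The plate measures 138.5 × 108 mm, which matches, with yaw 0.243. The grip is at (0.4514, −0.3275) and its top at z≈0.031, as expected. Going down with a half-open gripper.

```bash
python3 -m creep '{"translation":[[1,-16,-35],[1,-16,-75],[1,-16,-115],[1,-16,-155],[1,-16,-180]],"yaw":[0.03,0.068,0.068,0.068,0.068],"gripper":[128,128,128,128,128]}'
python3 -m creep '{"translation":[[0,0,-12],[0,0,-24],[0,0,-24]],"yaw":[0,0,0],"gripper":[128,128,128]}'
python3 - <<'E'
from h import *
import pickle
o=ctrl.get_obs();print(o["ee_pos"],o["eef_rot"])
c=shot("wrist"); save(c,"w5.png"); pickle.dump(c,open("w5.pkl","wb"))
E
```

```text
time_s: 8.0
ee_pos: [0.451, -0.3242, 0.0441]
eef_rot: [-3.135, -0.004, 1.816]
force: [0.1, -0.2, -0.2]
grip_width: 0.047
time_s: 8.25
ee_pos: [0.4505, -0.322, 0.0176]
eef_rot: [-3.133, -0.007, 1.818]
force: [-0.0, 0.7, 0.1]
grip_width: 0.0467
[ 0.45053093 -0.32198676  0.01764341] [-3.13284311 -0.00728247  1.81772219]
```

View pics/w5.png

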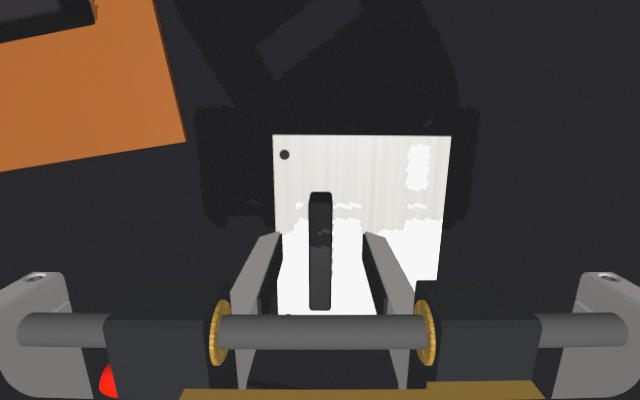

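The bar at (320,250) is centred and square between the jaws. Lowering, then closing.

```bash
python3 -m creep '{"translation":[[0,-2,-6],[1,-4,-12],[1,-5,-16],[1,-5,-18],[1,-5,-18]],"yaw":[0,0,0,0,0],"gripper":[128,128,128,128,128]}'
python3 -m creep '{"translation":[[0,0,-2],[0,0,-2]],"yaw":[0,0],"gripper":[128,128]}'
```

```text
time_s: 8.72
ee_pos: [0.452, -0.3279, 0.0011]
eef_rot: [-3.134, -0.006, 1.817]
force: [0.0, -0.4, 0.3]
grip_width: 0.0467
time_s: 8.88
ee_pos: [0.4519, -0.328, -0.001]
eef_rot: [-3.134, -0.006, 1.817]
force: [0.1, -0.1, -0.6]
grip_width: 0.0465
```

```bash
python3 -m creep '{"translation":[[0,0,0],[0,0,0],[0,0,0],[0,0,0],[0,0,0]],"yaw":[0,0,0,0,0],"gripper":[255,255,255,255,255]}' 50
python3 -m creep '{"translation":[[0,0,0],[0,0,0],[0,0,0],[0,0,0]],"yaw":[0,0,0,0],"gripper":[255,255,255,255]}'
python3 -m creep '{"translation":[[0,0,10],[0,0,30],[0,0,60],[0,0,60]],"yaw":[0,0,0,0],"gripper":[255,255,255,255]}'
```

```text
time_s: 9.3
ee_pos: [0.452, -0.328, -0.0009]
eef_rot: [-3.134, -0.006, 1.817]
force: [-0.1, 0.0, -0.5]
grip_width: 0.0171
time_s: 9.63
ee_pos: [0.452, -0.328, -0.0008]
eef_rot: [-3.134, -0.005, 1.817]
force: [-0.8, -1.1, 1.5]
grip_width: 0.0136
time_s: 9.97
ee_pos: [0.4538, -0.3294, 0.0646]
eef_rot: [-3.138, 0.0, 1.817]
force: [1.4, -1.4, -1.4]
grip_width: 0.0137
```

Grasp good: width 13.6 mm, and the plate's underside is at about ee_z + 1 mm. Home, for the grip, is ≈ (0.461, 0.034) at tool yaw 1.656. I'll move to the pre-insert position 45 mm in front, at height.

```bash
python3 -m creep '{"translation":[[-8,0,38],[-15,15,70],[-22,45,95],[-30,80,95],[-37,115,95]],"yaw":[0,-0.03,-0.06,-0.09,-0.12],"gripper":[255,255,255,255,255]}'
python3 -m creep '{"translation":[[0,38,0],[0,76,0],[0,114,0],[0,152,0],[0,190,0]],"yaw":[-0.01,-0.02,-0.03,-0.04,-0.04],"gripper":[255,255,255,255,255]}'
python3 -m creep '{"translation":[[0,30,0],[0,54,0],[0,54,0],[0,54,0]],"yaw":[0,0,0,0],"gripper":[255,255,255,255]}'
python3 - <<'E'
from h import *
import pickle
o=ctrl.get_obs();print(o["ee_pos"],o["eef_rot"],o["force"])
c=shot("wrist"); save(c,"w6.png"); pickle.dump(c,open("w6.pkl","wb"))
E
```

```text
time_s: 10.38
ee_pos: [0.4164, -0.2135, 0.1609]
eef_rot: [-3.14, 0.002, 1.695]
force: [0.4, 0.1, -2.1]
grip_width: 0.0133
time_s: 10.8
ee_pos: [0.4158, -0.0218, 0.1612]
eef_rot: [-3.141, 0.002, 1.654]
force: [1.6, -0.5, -1.6]
grip_width: 0.0134
time_s: 11.13
ee_pos: [0.4155, 0.033, 0.1613]
eef_rot: [-3.14, 0.002, 1.656]
force: [-0.6, 0.1, -2.1]
grip_width: 0.0139
[0.4155261  0.03303988 0.16128503] [-3.14040361e+00  1.77039529e-03  1.65643120e+00] [-0.56188163  0.10511357 -2.10537867]
```

View pics/w6.png

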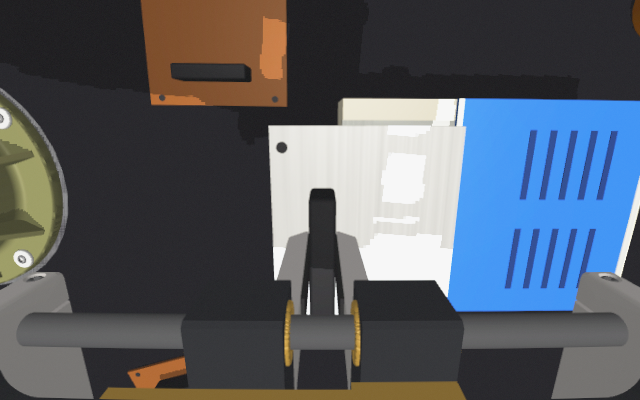

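The plate is held flat below the jaws; its back-left corner is at (466,126), its front-left at (269,126), and the lip lies to the right at column ~460. Next I'll measure the plate in hand against the lip.

```bash
python3 - <<'E'
from h import *
import pickle
c=pickle.load(open("w6.pkl","rb")); h=cv2.cvtColor(c["pixels"],cv2.COLOR_RGB2HSV).astype(int)
uv=np.array([[u,v] for u in range(275,455,3) for v in range(132,235,3) if not(285<u<345 and v>140)])
P=dep(c,uv); ok=abs(P[:,2]-np.median(P[:,2]))<.01; P=P[ok]
A=np.c_[P[:,:2]-P[:,:2].mean(0),np.ones(len(P))]; a=np.linalg.lstsq(A,P[:,2],rcond=None)[0]; zt=a[2]
print("plate top z",zt,"slope x,y",a[:2],"at",P[:,:2].mean(0))
# edges from depth steps
D=c["depth"]; zc=np.median(D[140:200,400:440])
near=abs(D-zc)<0.02
# left(y+) edge: first row per column ; back edge: last col per row ; front edge
z=zt
le=np.array([[u,np.nonzero(near[100:160,u])[0][0]+100-.5] for u in range(275,455,2) if near[100:160,u].any()])
be=np.array([[np.nonzero(near[v,430:480])[0][-1]+430+.5,v] for v in range(135,270,2)])
fe=np.array([[np.nonzero(near[v,255:300])[0][0]+255-.5,v] for v in range(135,230,2)])
def line(uv,ax,nm):
    Q=onz(c,uv,z)[:,:2]
    for _ in range(3):
        f=np.polyfit(Q[:,ax],Q[:,1-ax],1); r=Q[:,1-ax]-np.polyval(f,Q[:,ax]); Q=Q[abs(r)<max(2*r.std(),1e-4)]
    print(nm,f,len(Q),Q[0],Q[-1]); return f
L=line(le,0,"left"); B=line(be,1,"back"); F=line(fe,1,"front")
bl=((h[...,0]>100)&(h[...,0]<125)&(h[...,1]>120))
pts=np.array([[np.nonzero(bl[v,440:490])[0][0]+440-.5,v] for v in range(104,121)])
print("lip",onz(c,pts,.099)[[0,-1]])
E
```

```text
plate top z 0.16473045518693258 slope x,y [ 0.00223635 -0.00298808] at [0.44924974 0.07268554]
left [0.08898137 0.06468746] 89 [0.3842145  0.09892926] [0.48280146 0.10770043]
back [-0.0867694   0.49951548] 68 [0.49080758 0.10321481] [0.49795353 0.02119585]
front [-0.08209819  0.38838283] 42 [0.38085637 0.0934373 ] [0.38517188 0.03797931]
lip [[0.51437274 0.1242115  0.099     ]
 [0.50982915 0.11216865 0.099     ]]
```

The plate measures square (yaw 0.087 vs unit ~0.085) and level, with its offsets as expected. I'll lower it in front of the lip to just above the plunger, then check lateral clearance.

```bash
python3 -m creep '{"translation":[[0,-1,-20],[0,-2,-40],[0,-2,-55],[0,-2,-63],[0,-2,-63]],"yaw":[0,0,0,0,0],"gripper":[255,255,255,255,255]}'
python3 - <<'E'
from h import *
import pickle
o=ctrl.get_obs();print(o["ee_pos"],o["eef_rot"],o["force"])
c=shot("wrist"); s=shot("top"); pickle.dump((c,s),open("w7.pkl","wb"))
a=cv2.resize(c["pixels"][80:260,240:500,::-1],None,fx=2,fy=2); b=cv2.resize(s["pixels"][175:245,270:360,::-1],None,fx=3.5,fy=3.5)
b=cv2.copyMakeBorder(b,0,a.shape[0]-b.shape[0],0,0,0) if b.shape[0]<a.shape[0] else b
cv2.imwrite("pics/w7.png",a if b.shape[1]+a.shape[1]>850 else np.hstack([a,b])[:,:800])
E
```

```text
time_s: 11.6
ee_pos: [0.4149, 0.0294, 0.097]
eef_rot: [-3.138, 0.002, 1.654]
force: [0.2, 0.3, -2.2]
grip_width: 0.0138
[0.41488901 0.02940883 0.09699414] [-3.13770393e+00  1.63941541e-03  1.65367055e+00] [ 0.22358588  0.2607039  -2.15709769]
```

View pics/w7.png

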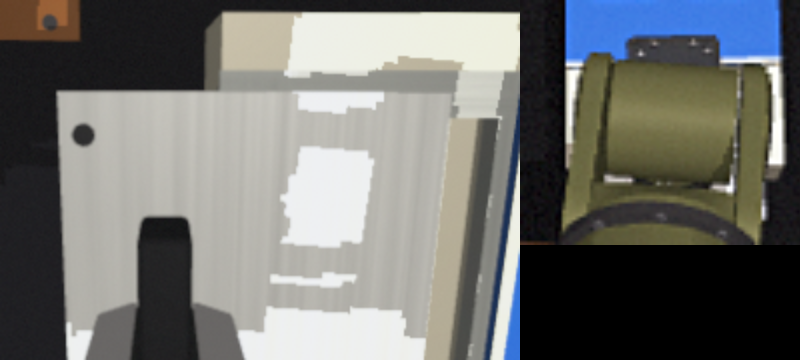

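The crop shows the plate's left edge at row ~126 and the left upstand's inner edge at row ~115 of the full frame. Now to put numbers on the clearance.

```bash
python3 - <<'E'
from h import *
import pickle
c,s=pickle.load(open("w7.pkl","rb"))
tcp=np.array([.41489,.02941]); e=np.array([np.cos(.0855),np.sin(.0855)]); n=np.array([-e[1],e[0]])
for u in (365,375,385,400,420,440,455):
    print(u,[(v,c["pixels"][v].astype(int)[u].tolist(),round(float((dep(c,[[u,v]])[0,:2]-tcp)@n*1000),1),round(float(dep(c,[[u,v]])[0,2]*1000),1)) for v in range(110,130,2)] if u in(375,455) else "")
def lat(u,v,z): return (onz(c,[[u,v]],z)[0,:2]-tcp)@n*1000
g=cv2.cvtColor(c["pixels"],cv2.COLOR_RGB2GRAY).astype(int)
for u in (370,375,380,455): print(u,"upstand",lat(u,115.5,.091),"plate",lat(u,125.5,.1004),g[108:130,u].tolist())
E
```

```text
365 
375 [(110, [196, 188, 166], 76.8, 90.0), (112, [197, 189, 167], 75.7, 90.3), (114, [190, 183, 163], 74.5, 91.3), (116, [153, 154, 146], 73.4, 82.7), (118, [151, 151, 145], 72.2, 83.5), (120, [148, 148, 141], 71.1, 84.2), (122, [146, 148, 141], 69.9, 83.6), (124, [148, 148, 141], 68.7, 83.5), (126, [191, 190, 183], 68.1, 100.0), (128, [198, 196, 189], 67.0, 100.6)]
385 
400 
420 
440 
455 [(110, [187, 178, 157], 76.9, 89.5), (112, [187, 179, 157], 75.8, 89.7), (114, [188, 179, 157], 74.7, 90.6), (116, [144, 144, 138], 73.5, 82.6), (118, [142, 142, 136], 74.0, 285.4), (120, [143, 144, 136], 71.2, 82.8), (122, [143, 142, 137], 70.0, 84.0), (124, [143, 143, 137], 68.8, 83.3), (126, [159, 158, 152], 68.1, 99.2), (128, [184, 182, 174], 67.1, 100.8)]
370 upstand 73.70330014622097 plate 68.33788666819193 [189, 189, 189, 189, 189, 189, 182, 163, 152, 152, 151, 151, 149, 149, 149, 148, 149, 160, 185, 196, 197, 196]
375 upstand 73.70606902128208 plate 68.34024645126777 [189, 189, 188, 189, 189, 188, 183, 165, 153, 152, 150, 149, 147, 147, 147, 146, 147, 164, 190, 196, 196, 197]
380 upstand 73.7094281693362 plate 68.34310955338967 [186, 187, 188, 188, 187, 188, 183, 164, 151, 152, 151, 150, 148, 148, 149, 148, 149, 162, 185, 188, 188, 189]
455 upstand 73.8317736601071 plate 68.44741326721089 [237, 186, 178, 178, 179, 178, 179, 153, 143, 142, 141, 141, 143, 143, 142, 141, 142, 145, 158, 181, 182, 182]
```

Left clearance is 5.4 mm against 4 nominal, so shift +1.4 mm left; home is ~46 mm ahead. I'll lower onto the plunger to ~4 mm above the seat, then slide in.

```bash
python3 -m creep '{"translation":[[0,1,-3],[0,1,-5],[0,1,-7],[0,1,-8],[0,1,-8]],"yaw":[0.001,0.002,0.002,0.002,0.002],"gripper":[255,255,255,255,255]}'
```

```text
time_s: 12.12
ee_pos: [0.4159, 0.0307, 0.0907]
eef_rot: [-3.14, 0.002, 1.656]
force: [-0.4, 1.7, -3.1]
grip_width: 0.0133
```

```bash
python3 -m creep '{"translation":[[4,0,0],[8,1,0],[12,1,0],[16,1,0],[16,1,0]],"yaw":[0,0,0,0,0],"gripper":[255,255,255,255,255]}'
```

```text
time_s: 12.53
ee_pos: [0.4327, 0.0317, 0.0907]
eef_rot: [-3.141, 0.002, 1.656]
force: [-0.5, 0.9, -2.6]
grip_width: 0.0136
```

```bash
python3 -m creep '{"translation":[[0,0,-1],[0,0,-2],[0,0,-3],[0,0,-3]],"yaw":[0,0,0,0],"gripper":[255,255,255,255]}'
python3 - <<'E'
from h import *
import pickle
c=shot("wrist"); pickle.dump(c,open("w8.pkl","wb"))
for u in (400,440): print([(v,(dep(c,[[u,v]])[0]*1000).round(1).tolist()) for v in range(112,140,3)])
print([(u,(dep(c,[[u,180]])[0]*1000).round(1).tolist()) for u in range(300,490,8)])
E
```

```text
time_s: 12.87
ee_pos: [0.4328, 0.0318, 0.0879]
eef_rot: [-3.141, 0.002, 1.656]
force: [-1.4, -0.3, 5.7]
grip_width: 0.0138
[(112, [470.0, 111.0, 89.4]), (115, [469.9, 109.4, 90.6]), (118, [471.8, 107.8, 83.5]), (121, [472.1, 106.2, 83.3]), (124, [472.4, 104.5, 82.9]), (127, [471.0, 102.9, 89.9]), (130, [470.9, 101.3, 91.6]), (133, [471.3, 99.7, 90.9]), (136, [471.4, 98.0, 91.2]), (139, [471.6, 96.4, 91.7])]
[(112, [492.1, 113.0, 89.7]), (115, [492.5, 111.4, 89.4]), (118, [494.4, 109.9, 84.8]), (121, [495.3, 108.3, 83.1]), (124, [495.6, 106.6, 82.9]), (127, [493.1, 104.9, 91.0]), (130, [493.1, 103.3, 91.8]), (133, [493.7, 101.7, 90.7]), (136, [493.8, 100.1, 91.3]), (139, [494.2, 98.4, 91.0])]
[(300, [417.4, 68.0, 90.6]), (308, [422.1, 68.6, 91.7]), (316, [426.7, 69.0, 91.5]), (324, [431.3, 69.4, 91.2]), (332, [435.9, 69.6, 90.4]), (340, [440.5, 70.0, 90.5]), (348, [445.0, 70.7, 92.0]), (356, [449.8, 70.9, 90.6]), (364, [454.4, 71.3, 90.7]), (372, [459.0, 71.8, 91.2]), (380, [463.5, 72.2, 91.4]), (388, [468.0, 72.7, 91.8]), (396, [472.7, 73.1, 91.5]), (404, [477.5, 73.4, 91.0]), (412, [481.6, 74.1, 92.7]), (420, [486.4, 74.4, 92.2]), (428, [491.2, 74.7, 91.6]), (436, [496.0, 75.1, 91.3]), (444, [500.5, 75.5, 91.7]), (452, [505.7, 75.7, 90.2]), (460, [509.8, 76.4, 91.7]), (468, [517.9, 75.7, 84.4]), (476, [516.0, 78.1, 97.8]), (484, [520.1, 78.7, 98.7])]
```

```bash
python3 -m creep '{"translation":[[3,0,0],[6,0,0],[9,1,0],[12,1,0],[12,1,0]],"yaw":[0,0,0,0,0],"gripper":[255,255,255,255,255]}'
python3 - <<'E'
from h import *
import pickle
tcp=ctrl.get_obs()["ee_pos"][:2]
c=shot("wrist"); pickle.dump(c,open("w9.pkl","wb"))
e=np.array([np.cos(.0855),np.sin(.0855)]); n=np.array([-e[1],e[0]])
g=cv2.cvtColor(c["pixels"],cv2.COLOR_RGB2GRAY).astype(int)
for u in (300,330,370,420): print(u,g[106:132,u].tolist())
for v in (116,126): print([round((onz(c,[[u,v]],z)[0,:2]-tcp)@n*1000,2) for u in(330,420) for z in(.091,.0915)])
print([(u,(dep(c,[[u,180]])[0]*1000).round(1).tolist()) for u in range(430,500,4)])
E
```

```text
time_s: 13.33
ee_pos: [0.445, 0.0328, 0.0881]
eef_rot: [-3.141, 0.002, 1.656]
force: [-1.7, 0.2, 6.1]
grip_width: 0.0139
300 [231, 230, 231, 230, 230, 230, 230, 230, 230, 230, 220, 192, 193, 193, 190, 190, 189, 189, 189, 200, 221, 228, 228, 228, 228, 228]
330 [231, 231, 231, 231, 231, 231, 231, 231, 230, 230, 221, 198, 199, 198, 195, 194, 192, 191, 193, 204, 223, 231, 231, 231, 230, 230]
370 [230, 231, 230, 230, 231, 230, 230, 230, 230, 230, 224, 207, 199, 198, 195, 195, 194, 194, 193, 208, 227, 235, 235, 235, 234, 235]
420 [247, 247, 247, 247, 247, 247, 247, 247, 247, 247, 247, 245, 243, 242, 237, 187, 187, 187, 186, 218, 247, 247, 247, 247, 247, 247]
[np.float64(73.46), np.float64(73.46), np.float64(73.65), np.float64(73.65)]
[np.float64(68.07), np.float64(68.08), np.float64(68.24), np.float64(68.26)]
[(430, [504.5, 75.9, 92.0]), (434, [507.1, 76.0, 91.4]), (438, [509.4, 76.2, 91.3]), (442, [511.7, 76.4, 91.5]), (446, [513.7, 76.7, 92.2]), (450, [514.1, 77.7, 96.9]), (454, [515.6, 78.2, 98.7]), (458, [518.1, 78.3, 98.1]), (462, [520.7, 78.4, 97.4]), (466, [522.8, 78.6, 97.6]), (470, [524.8, 78.9, 98.1]), (474, [527.7, 78.9, 96.9]), (478, [529.9, 79.1, 97.1]), (482, [532.0, 79.4, 97.4]), (486, [534.0, 79.7, 97.9]), (490, [536.4, 79.8, 97.7]), (494, [538.3, 80.1, 98.3]), (498, [540.6, 80.3, 98.4])]
```

The plate is under the lip by ~8 mm with no added force. Left clearance is ~5 mm, so shift 1 mm more to the left and continue.

```bash
python3 -m creep '{"translation":[[3,1,0],[6,1,0],[9,2,0],[12,2,0],[12,2,0]],"yaw":[0,0,0,0,0],"gripper":[255,255,255,255,255]}'
python3 -m creep '{"translation":[[1,0,0],[2,0,0],[2,0,0]],"yaw":[0,0,0],"gripper":[255,255,255]}'
```

```text
time_s: 13.8
ee_pos: [0.4573, 0.0349, 0.0883]
eef_rot: [3.141, 0.002, 1.656]
force: [-1.5, 0.8, 5.5]
grip_width: 0.0137
time_s: 14.05
ee_pos: [0.4593, 0.035, 0.0883]
eef_rot: [-3.141, 0.002, 1.656]
force: [-4.3, 1.1, 5.4]
grip_width: 0.0138
```

```bash
python3 -m creep '{"translation":[[1,0,0],[2,0,0],[2,0,0]],"yaw":[0,0,0],"gripper":[255,255,255]}'
python3 - <<'E'
from h import *
import pickle
o=ctrl.get_obs();tcp=o["ee_pos"][:2];print(o["force"],tcp)
c=shot("wrist"); pickle.dump(c,open("w10.pkl","wb"))
e=np.array([np.cos(.0855),np.sin(.0855)]); n=np.array([-e[1],e[0]])
g=cv2.cvtColor(c["pixels"],cv2.COLOR_RGB2GRAY).astype(int)
for v in (160,200): print(g[v,255:285].tolist(),[( (onz(c,[[u,v]],.0915)[0,:2]-tcp)@e*1000).round(1) for u in (265,270,275)])
for u in (300,400): print(g[106:132,u].tolist())
save(c,"w10.png",(220,90,520,260),2.6)
E
```

```text
time_s: 14.3
ee_pos: [0.4613, 0.035, 0.0883]
eef_rot: [-3.141, 0.002, 1.656]
force: [-3.6, 0.5, 4.9]
grip_width: 0.0137
[-3.62669967  0.50067814  4.93743402] [0.46132297 0.03500838]
[33, 34, 32, 33, 32, 33, 31, 32, 33, 31, 31, 31, 32, 32, 123, 205, 226, 225, 226, 227, 227, 227, 227, 227, 227, 226, 226, 225, 224, 224] [np.float64(-32.0), np.float64(-29.1), np.float64(-26.3)]
[41, 40, 41, 42, 41, 40, 41, 41, 43, 42, 41, 42, 45, 48, 49, 50, 179, 223, 222, 223, 225, 224, 224, 224, 225, 224, 225, 224, 223, 223] [np.float64(-33.0), np.float64(-30.0), np.float64(-27.1)]
[231, 231, 231, 232, 231, 231, 231, 231, 231, 231, 230, 226, 211, 197, 195, 194, 193, 190, 190, 204, 222, 230, 230, 230, 230, 229]
[247, 247, 247, 247, 247, 247, 247, 247, 247, 247, 247, 247, 247, 244, 244, 244, 238, 191, 191, 227, 247, 247, 247, 247, 247, 247]
```

View pics/w10.png

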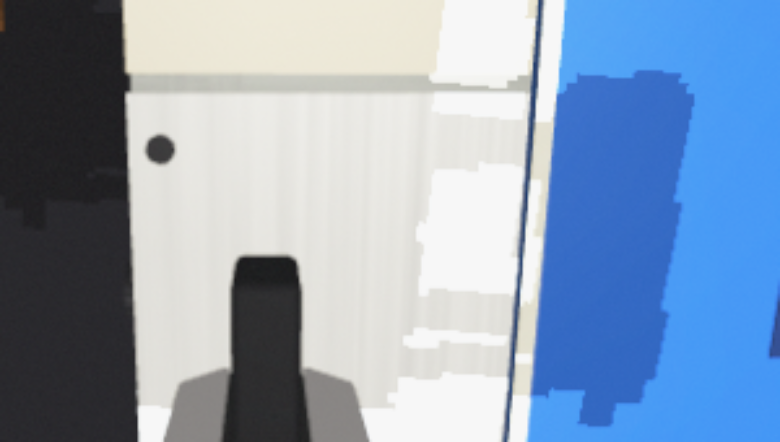

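The plate's front edge is flush with the housing front (crop x≈127), the side gap is even, and the lip edge is parallel. Pressing down now.

```bash
python3 -m creep '{"translation":[[0,0,-1],[0,0,-2],[0,0,-3],[0,0,-3]],"yaw":[0,0,0,0],"gripper":[255,255,255,255]}'
python3 -m creep '{"translation":[[0,0,-1],[0,0,-1],[0,0,-1]],"yaw":[0,0,0],"gripper":[255,255,255]}'
```

```text
time_s: 14.68
ee_pos: [0.4613, 0.035, 0.0852]
eef_rot: [-3.141, 0.002, 1.656]
force: [-4.4, -0.5, 6.5]
grip_width: 0.0139
time_s: 14.93
ee_pos: [0.4613, 0.035, 0.0845]
eef_rot: [-3.141, 0.002, 1.656]
force: [-5.7, 0.0, 8.9]
grip_width: 0.0136
```

```bash
python3 -m creep '{"translation":[[0,0,-1],[0,0,-1],[0,0,-1]],"yaw":[0,0,0],"gripper":[255,255,255]}'
python3 -m creep '{"translation":[[0,0,0],[0,0,-1],[0,0,-1]],"yaw":[0,0,0],"gripper":[255,255,255]}'
```

```text
time_s: 15.18
ee_pos: [0.4614, 0.0349, 0.0841]
eef_rot: [-3.141, 0.002, 1.656]
force: [-7.4, -1.6, 13.4]
grip_width: 0.0135
time_s: 15.43
ee_pos: [0.4615, 0.0348, 0.084]
eef_rot: [3.141, 0.002, 1.656]
force: [-10.3, -1.2, 18.2]
grip_width: 0.0137
```

Seated: z stops at 0.084 with ~20 N. Final checks of flatness, flushness and cover.

```bash
python3 - <<'E'
from h import *
c=shot("wrist"); o=ctrl.get_obs(); tcp=o["ee_pos"][:2]; print(o["force"],o["ee_pos"])
e=np.array([np.cos(.0855),np.sin(.0855)]); n=np.array([-e[1],e[0]])
def pl(u0,u1,v0,v1,f=lambda u,v:True):
    uv=np.array([[u,v] for u in range(u0,u1,3) for v in range(v0,v1,3) if f(u,v)]); P=dep(c,uv); P=P[abs(P[:,2]-np.median(P[:,2]))<.006]
    A=np.c_[(P[:,:2]-tcp)@e,(P[:,:2]-tcp)@n,np.ones(len(P))]; return np.linalg.lstsq(A,P[:,2],rcond=None)[0],np.median(P[:,2])
print("plate slope e,n,z",pl(275,410,132,235,lambda u,v:not(295<u<350 and v>175)))
print("cover",pl(440,600,130,300)); print("upstand",pl(285,380,100,112))
g=cv2.cvtColor(c["pixels"],cv2.COLOR_RGB2GRAY).astype(int)
fr=np.array([[255+np.argmax(np.diff(g[v,255:285]))+.5,v] for v in range(132,220,4)]); Q=(onz(c,fr,.089)[:,:2]-tcp); f=np.polyfit(Q@n,Q@e,1); print("front edge rel",f)
fu=np.array([[255+np.argmax(np.diff(g[v,255:285]))+.5,v] for v in range(100,114,2)]); Q=(onz(c,fu,.091)[:,:2]-tcp); print("unit front",(Q@e).mean(),Q@n)
for u in (300,360): 
    r=g[106:134,u]; print(r.tolist(),[round((onz(c,[[u,v]],z)[0,:2]-tcp)@n*1000,1) for v,z in((118,.091),(126,.089))])
save(c,"w11.png",(220,70,620,330),1.9)
E
```

```text
[-10.12745102  -1.20528198  18.4181645 ] [0.46152831 0.03485424 0.08400049]
plate slope e,n,z (array([0.0005248 , 0.00375808, 0.08756847]), np.float64(0.0877263311924798))
cover (array([0.00134554, 0.00245132, 0.0975315 ]), np.float64(0.0977433556829807))
upstand (array([-0.00657568, -0.03299008,  0.09250062]), np.float64(0.08980758916394763))
front edge rel [-0.00189298 -0.0294604 ]
unit front -0.029814230504987497 [0.08174197 0.08071522 0.07968562 0.07865315 0.07761779 0.07657952
 0.07553832]
[231, 231, 231, 231, 231, 231, 231, 231, 231, 230, 231, 223, 205, 196, 197, 196, 194, 191, 187, 209, 230, 229, 229, 229, 229, 229, 229, 229] [np.float64(72.4), np.float64(68.1)]
[232, 232, 232, 232, 232, 232, 232, 232, 231, 232, 231, 228, 214, 200, 198, 198, 198, 197, 193, 212, 232, 232, 232, 232, 232, 231, 231, 231] [np.float64(72.4), np.float64(68.2)]
```

```bash
python3 -c "
from station import ctrl
print(ctrl.hand_in()); o=ctrl.get_obs(); print(o['time_s'],o['force'],o['ee_pos'],o['grip_width'])"
```

```text
the job is handed in; nothing more can be done
None
the job is handed in; nothing more can be done
```

I pressed both orange caps home, slid the silver plate under the lip to its stop, and handed the job in. The gripper was still holding the plate down on its seat with about 18–20 N. The hand-in reports no verdict, so the results below are my own measurements.

**Last checks**
- **Caps:** both stopped hard at the same height. Their tops measured about 78 mm, against 79 nominal.
- **Plate position:** its front edge is flush with the unit to about 0.4 mm, and it is centred to about 0.5 mm. It is square within a few mrad and level within 0.004 rad.
- **Plate seating:** its top measured 87.7 mm, against 89 nominal. The camera's readings in this area ran about 1 mm low.
- **Cover:** its height did not change, so it stayed shut.
- **Time:** about 15.5 s of the 58 s allowed.

**What disagreed or was not checked**
- **Fingertip position:** the real fingertips sat about 10 mm above the reported tool point, not 19 mm ahead of it. I found the true contact heights by force and camera depth instead.
- **Sideways force:** the final reading also showed about −10 N along x. It had grown with the downward push when I pressed the first cap too, and I did not find the cause.
- **Final picture:** I had used all 12 views, so the last check rests on numbers alone.
- **Other things on the bench:** I did not re-measure them, but I felt no unexpected contact on the way.

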